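Trim a specimen jar to weight on a sprung scale

ROBOT

A 6-joint arm with a two-finger parallel gripper is mounted at the origin on the work surface. World frame = base frame: x ahead of the robot, y to its left, z up, the work surface at z = 0. Lengths are in m, angles in rad, forces in N, time in s.
With the tool pointing down it reaches from about 0.375 to 0.9 m from the base axis. Payload 3.1 kg.
Tool frame: the origin (TCP) lies where the fingers leave the gripper's body, on its centre line; the fingertips stand 73 mm ahead of it and the grasp point (between the pads) lies 54 mm ahead of it; z points along the fingers, y is the line along which they close (so a half turn about z gives the same grasp; the last joint's range is limited). The gripper opens to 85 mm and grips with 20 to 120 N. Pads are 22 mm wide; open, the fingers measure 114 mm over their backs; the gripper's body (76 mm by 85 mm) begins 54 mm behind the grasp point. The pads swing forward as they close: fully open they stand 13 mm farther back than shut.
Start: joints at [-1.319, 0.527, 1.433, -0, 1.181, -0.178], TCP at [0.26, -0.568, 0.304] pointing down, gripper open.
Joint ranges: [-3.08, 3.08], [-0.75, 2.2], [0.22, 2.44], [-1.43, 4.57], [0, 2.65], [-2.85, 2.85]. Speed limits (rad/s): [2.79, 2.79, 3.14, 3.14, 3.14, 3.14].

INTERFACE

Orientations are given as a unit quaternion [x, y, z, w].
In Python, from station import manip gives the robot as it stands.
- The arm moves only by the shell command python3 -m crank 'ROWS' [FORCE]. ROWS is JSON, a list of rows, each an object with "dp": the shift along the tool's x, y, z normalised to -1 to 1, where 1 is 50 cm, a list of three; "delta_rot": the turn, a rotation vector about the tool's x, y, z normalised to -1 to 1, where 1 is 2 pi rad, a list of three; "fingers": the opening, from -1 (shut) to 1 (fully open). A call has 1 to 12 rows; each row shifts and turns the commanded pose from where the row before left it, along the tool's axes as they then stand; what a row does not reach is not made up. A row lasts 1/12 s, in which the tool goes at most 41.7 mm and 7.16 degrees, less where a joint would pass 70% of its speed; a pose out of reach is approached as far as the arm can. A call with a number of a shift or a turn outside -1 to 1 is refused whole. A call with a gripper value outside its range is refused whole. The fingers move at their own pace and stop on an object; FORCE is the grip in N (left out, the last holds). Time passes only in rows, so rows that do not move let the fingers close. It gives the time, the measured TCP pose, the force, the opening and the grip force at its end, in the units of the state.
- manip.sense(): the state, without advancing time (a new reading comes with each control period).
- manip.snapshot(name): name is "scene" or "top"; returns (picture, depth): 400x640x3 uint8, red, green, blue; 400x640 float32, m along the optical axis (not along the pixel's ray), 0 where there is no reading.
- manip.camera_model(name): a dict with "fx", "fy", "cx", "cy" (pixels), "k1" (the pictures are not rectified: a ray, as slopes to the right and down, at radius r is drawn at 1 + k1 r^2 times it, then the intrinsics apply), "origin" and "attitude" of the camera in the world. Camera axes: x right, y up, looking along -z (the intrinsics and any distortion apply to the point x, -y, -z); pixel columns grow to the right and rows downward; lengths in m; the calibration is good to about 2 mm. A picture is of the moment at which its call begins. camera_model takes no time and is no camera call.
- manip.sign_off(): hands the job in; it is judged then, once.
The state is a dict: "t": time; "q": joint angles; "qd": joint speeds; "tau": joint torques, N m; "tcp_pos": TCP position; "tool_rot": TCP orientation; "force": force on the tool from outside, world axes, zero at the start; "ft_torque": the same for the moment, N m; "finger_gap": opening from 0.0 (shut) to 1.0 (fully open); "gripper_force": force on a finger pad.
Only numpy, scipy, OpenCV 4.12 (cv2) and the standard library are available. Lean on these libraries where they do the work, as an engineer would, in place of code of your own. Each camera call takes 0.05 s, during which the arm holds its last target. There are 200 camera calls.

TASK

A sealed specimen jar is clipped to the pan of the sprung trim scale. Lower the loose brass rings gently over the pan's spindle, one at a time, until the red pointer comes to rest in the green band on the post, and never let the pan be driven so low that the pointer reaches the red zone at the post's foot. Leave the rings you do not need, and everything else on the bench, where they are.

Things in the scene. Friction and masses are not known exactly. Their poses are not given: they have to be found in the camera images.
- scale: grey sprung trim scale, fixed; base block 50 mm high, x -70 to 120, y -85 to 105 mm. Origin on the bench, z up. A level aluminium pan (x -50 to 102, y -50 to 50 mm, 6 mm thick) rides above it; a clear jar with blue lid, 43 mm across, 42 mm above the pan, is clipped on it 75 mm from pan_top towards +x. Post beside the pan at x 75, y 82 mm, 130 mm high. Along y there is room for fingers beside the spindle
- pan_top (a point): point on the pan's top face, straight above the scale's origin; moves down with the pan, at 135 mm height minus pan. Axes as the scale's. Rings stack on this face, round the spindle
- tip_middle (a point): point 50 mm above pan_top, moving with the pan. A dark steel spindle, 13 mm across, 50 mm tall, flat tip with its edge chamfered 1.5 mm, stands off-centre on a clamped round swivel in the pan. Its tip is level with this point but its axis is 6 mm to the side, in an UNMEASURED direction that differs each time and stays put in a run. A ring's hole has 2 mm of play round it: find it by feel or sight
- pan (a joint): how far the pan has sunk, m, 0 to 0.070 (stop), growing downward. Spring 245 N/m, damped; each ring sinks it 9 to 11 mm; the jar has sunk it 17 to 31 mm at the start. Pointer (level with the pan plate, on the post) in the green band from 0.0445 to 0.057, in the red zone from 0.066. Two or three rings are needed. Pressing on spindle or pan sinks it too, so push lightly
- ring1: loose brass trim ring, all four alike to look at: outer diameter 52 mm, hole 17 mm, 16 mm thick, about 0.25 kg (each differs by up to 8 percent, hidden). Lies flat on the bench at the start. Origin: centre of its underside; z up along the hole's axis
- ring2: loose brass trim ring, all four alike to look at: outer diameter 52 mm, hole 17 mm, 16 mm thick, about 0.25 kg (each differs by up to 8 percent, hidden). Lies flat on the bench at the start. Origin: centre of its underside; z up along the hole's axis
- ring3: loose brass trim ring, all four alike to look at: outer diameter 52 mm, hole 17 mm, 16 mm thick, about 0.25 kg (each differs by up to 8 percent, hidden). Lies flat on the bench at the start. Origin: centre of its underside; z up along the hole's axis
- ring4: loose brass trim ring, all four alike to look at: outer diameter 52 mm, hole 17 mm, 16 mm thick, about 0.25 kg (each differs by up to 8 percent, hidden). Lies flat on the bench at the start. Origin: centre of its underside; z up along the hole's axis
- cassette: bystander: small flat yellow cassette, 40 x 28 x 6 mm, lying among the rings; origin at the centre of its underside, long side along x
- dropper: bystander: small orange dropper bottle, 30 mm across, 75 mm high, standing; origin at the centre of its underside
- spray: bystander: blue spray bottle, 68 mm across, about 195 mm high, standing; origin at the centre of its underside
- forceps: bystander: steel forceps lying flat, 130 mm long; origin at the middle, length along x
- pot: bystander: small jar with blue cap, 48 mm across, 60 mm high, standing; origin at the centre of its underside
Things that resemble listed ones, but are neither listed nor needed, are in the scene too. What is shaped like the ring2 but pink is not meant.

How it is judged:
By the outcome, as a careful person would: the job done as asked, in the order asked, and still so for the second after the job is handed in, with the robot touching nothing.
It also fails if it takes over 72 s, if anything falls off the work surface, if the arm or the gripper's body presses on something with over 40 N, if the wrist force passes 120 N, or if a joint passes its speed limit or range.

## Working session

There is one attempt and no reset: what is moved stays moved. The work goes in short steps, Python scripts to look and compute and a shell command to move; the robot and the scene stay as the last step left them, time stands still between calls to the robot, and variables do not carry over. Pictures are saved under pics/ and viewed, at most 10 in all, crops included, and the job is handed in when it is done.

```bash
ls; mkdir -p pics; cat > h.py <<'E'
import numpy as np, cv2
from scipy.spatial.transform import Rotation as R
from station import manip
def cam(n):
    m=manip.camera_model(n); a=np.array(m["attitude"],float)
    Rm=a if a.shape==(3,3) else R.from_quat(a).as_matrix()
    return m,Rm,np.array(m["origin"],float)
def ray(n,u,v):
    m,Rm,o=cam(n)
    x=(u-m["cx"])/m["fx"]; y=(v-m["cy"])/m["fy"]; rd=np.hypot(x,y); r=rd
    for _ in range(20): r=rd/(1+m["k1"]*r*r)
    s=r/rd if rd>0 else 1
    return o, Rm@np.array([x*s,-y*s,-1.])
def onz(n,u,v,z):
    o,d=ray(n,u,v); return o+d*(z-o[2])/d[2]
def bydepth(n,u,v,dep):
    o,d=ray(n,u,v); return o+d*dep
def proj(n,p):
    m,Rm,o=cam(n); c=Rm.T@(np.array(p)-o); x=c[0]/-c[2]; y=-c[1]/-c[2]; s=1+m["k1"]*(x*x+y*y)
    return np.array([m["cx"]+m["fx"]*x*s,m["cy"]+m["fy"]*y*s])
def shot(n,f=None):
    p,d=manip.snapshot(n)
    if f: cv2.imwrite("pics/"+f,cv2.cvtColor(p,cv2.COLOR_RGB2BGR)); np.savez("pics/"+f+".npz",p=p,d=d)
    return p,d
E
python3 - <<'E'
from h import *
for n in("scene","top"):
    shot(n,n+"0.png"); print(manip.camera_model(n))
print(manip.sense())
E
```

```text
pics
{'fx': 501.2673275664917, 'fy': 501.2673275664917, 'cx': 315.99301402718834, 'cy': 203.2164800188394, 'k1': -0.15770016292111405, 'origin': array([1.27702546, 0.7605736 , 1.26628668]), 'attitude': array([0.13143442, 0.34269084, 0.87388767, 0.31876062])}
{'fx': 364.70081892498365, 'fy': 364.70081892498365, 'cx': 324.61640847107765, 'cy': 209.58262184878157, 'k1': 0.003976683600710946, 'origin': array([ 0.33702362, -0.01842503,  1.23281088]), 'attitude': array([-0.07858508,  0.08500997,  0.71825826, -0.68607781])}
{'t': 0.1, 'q': array([-1.31947817e+00,  5.28357142e-01,  1.43381476e+00, -1.39132802e-05,
        1.18137011e+00, -1.78540041e-01]), 'qd': array([ 0.00029609, -0.0028448 , -0.00250013,  0.00044969,  0.00051238,
       -0.00055448]), 'tau': array([-5.67272746e-04, -4.43303347e+01, -1.78587395e+01, -1.75158993e-04,
        3.87638443e-03, -8.65059832e-06]), 'tcp_pos': array([ 0.26033455, -0.56763159,  0.30302828]), 'tool_rot': array([ 9.76990490e-01,  2.13280643e-01, -4.18888978e-05, -9.73803434e-04]), 'force': array([ 0.87033712, -0.45315052,  0.40208849]), 'ft_torque': array([ 0.00362189, -0.01486881, -0.02532598]), 'gripper_force': 0.0, 'finger_gap': 1.0023160123560677}
```

View pics/scene0.png

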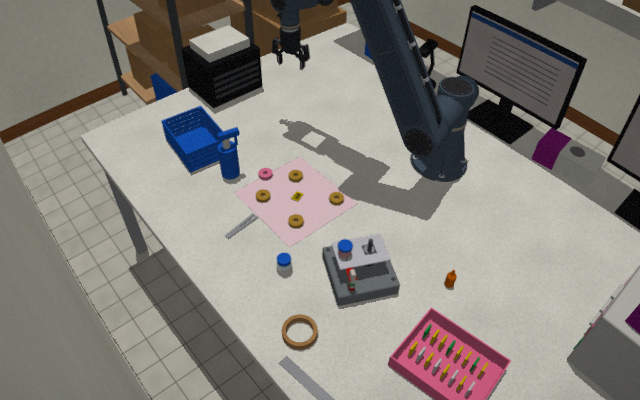

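View pics/top0.png

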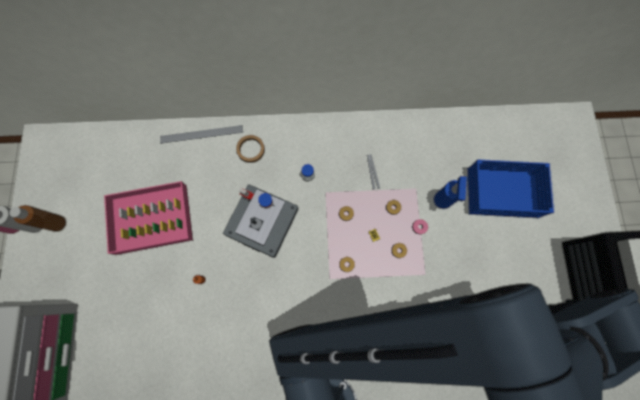

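Both pictures show the four brass rings on the pink mat: scene (263,196), (296,175), (337,198), (296,221), and top (347,213), (393,207), (399,250), (347,264). The pink ring (scene 265,173) and the large tan ring (scene 300,332) are lookalikes, ruled out by colour and size. The scale is at scene (360,265).

```bash
python3 - <<'E'
from h import *
from scipy import ndimage as ni
for n in("scene","top"):
    z=np.load(f"pics/{n}0.png.npz"); p,d=z["p"],z["d"]
    hsv=cv2.cvtColor(p,cv2.COLOR_RGB2HSV)
    m=((hsv[...,0]>15)&(hsv[...,0]<32)&(hsv[...,1]>100)&(hsv[...,2]>60)).astype(np.uint8)
    cs,_=cv2.findContours(m,cv2.RETR_EXTERNAL,cv2.CHAIN_APPROX_NONE)
    for c in cs:
        if cv2.contourArea(c)<30: continue
        (u,v),ax,an=cv2.fitEllipse(c); 
        print(n,round(u,1),round(v,1),np.round(ax,1),np.round(onz(n,u,v,.010 if n=="top" else .011)*1000,1))
    # blue lids, scale grey via depth
    H,W=d.shape; uu,vv=np.meshgrid(np.arange(W),np.arange(H))
    P=np.array([bydepth(n,u,v,d[v,u]) for u,v in zip(uu.ravel(),vv.ravel())]).reshape(H,W,3); np.save(f"pics/{n}P.npy",P)
    b=((hsv[...,0]>100)&(hsv[...,0]<125)&(hsv[...,1]>150)&(hsv[...,2]>80))
    lab,k=ni.label(b)
    for i in range(1,k+1):
        q=lab==i
        if q.sum()>25: print(n,"blue",q.sum(),np.round(ni.center_of_mass(q),1),np.round(np.median(P[q],0)*1000))
    x0,x1,y0,y1=(315,410,225,310) if n=="scene" else (215,305,175,265)
    sub=P[y0:y1,x0:x1]; q=(sub[...,2]>.04)&(sub[...,2]<.06); pts=(sub[q][:,:2]*1000).astype(np.float32); print("base rect",cv2.minAreaRect(pts),q.sum())
    q=(sub[...,2]>.085)&(sub[...,2]<.125);pts=(sub[q][:,:2]*1000).astype(np.float32);print("pan rect",cv2.minAreaRect(pts),q.sum(),np.percentile(sub[q][:,2],[10,50,90]))
    c=cv2.resize(p[y0:y1,x0:x1],None,fx=4,fy=4,interpolation=cv2.INTER_CUBIC)[:350,:380]
    c=cv2.copyMakeBorder(c,0,350-c.shape[0],0,380-c.shape[1],cv2.BORDER_CONSTANT)
    globals()["c_"+n]=c
cv2.imwrite("pics/crop1.png",cv2.cvtColor(np.hstack([c_scene,c_top]),cv2.COLOR_RGB2BGR))
E
```

```text
scene 428.3 359.5 [ 2.9 15.3] [648.1 512.6  11. ]
scene 412.7 348.0 [ 3.4 14.3] [655.1 460.4  11. ]
scene 434.5 336.0 [ 3.3 15.3] [581.2 475.8  11. ]
scene 299.3 331.5 [33.2 34.6] [859.9 219.   11. ]
scene 295.5 220.8 [13.1 13.9] [ 610.9 -107.2   11. ]
scene 336.2 198.0 [12.4 13.5] [437.1 -98.8  11. ]
scene 296.8 195.8 [ 7.4 10.7] [ 535.4 -194.    11. ]
scene 262.6 195.4 [11.8 13.7] [ 625.8 -271.6   11. ]
scene 295.1 175.4 [11.5 12.7] [ 475.9 -277.6   11. ]
scene 126.2 79.7 [ 7.  12.2] [  676.1 -1282.     11. ]
scene 117.5 30.5 [12.4 19.3] [  505.5 -1778.8    11. ]
scene 193.2 31.2 [25.6 29.9] [  202.8 -1478.4    11. ]
scene 630.2 3.8 [ 7.9 12.3] [-2311.1  -172.9    11. ]
scene 320.5 18.2 [27.5 51.7] [ -400.2 -1155.5    11. ]
scene 264.4 24.2 [25.4 53.3] [ -125.  -1292.2    11. ]
scene 234.8 14.2 [19.  31.9] [  -71.7 -1497.8    11. ]
scene 198.6 8.1 [17.7 45.1] [   38.7 -1703.8    11. ]
scene 150.6 48.9 [47.7 92.5] [  459.4 -1463.1    11. ]Traceback (most recent call last):
  File "<stdin>", line 14, in <module>
  File "h.py", line 17, in bydepth
    o,d=ray(n,u,v); return o+d*dep
        ~~~^^^^^^^
  File "h.py", line 9, in ray
    m,Rm,o=cam(n)
           ~~~^^^
  File "h.py", line 5, in cam
    m=manip.camera_model(n); a=np.array(m["attitude"],float)
ValueError: time passes only in moves, steps and waits
```

```bash
cat > h.py <<'E'
import numpy as np, cv2, functools
from scipy import ndimage as ni
from scipy.spatial.transform import Rotation as R
from station import manip
@functools.lru_cache(None)
def cam(n):
    m=manip.camera_model(n); return m,R.from_quat(m["attitude"]).as_matrix(),np.array(m["origin"],float)
def ray(n,u,v):
    m,Rm,o=cam(n); u=np.asarray(u,float); v=np.asarray(v,float)
    x=(u-m["cx"])/m["fx"]; y=(v-m["cy"])/m["fy"]; rd=np.hypot(x,y)+1e-9; r=rd
    for _ in range(20): r=rd/(1+m["k1"]*r*r)
    s=r/rd
    return o, np.stack([x*s,-y*s,-np.ones_like(x)],-1)@Rm.T
def onz(n,u,v,z):
    o,d=ray(n,u,v); return o+d*((z-o[2])/d[...,2])[...,None]
def cloud(n,d):
    vv,uu=np.mgrid[:d.shape[0],:d.shape[1]]; o,r=ray(n,uu,vv); return o+r*d[...,None]
def proj(n,p):
    m,Rm,o=cam(n); c=Rm.T@(np.array(p)-o); x=c[0]/-c[2]; y=-c[1]/-c[2]; s=1+m["k1"]*(x*x+y*y)
    return np.array([m["cx"]+m["fx"]*x*s,m["cy"]+m["fy"]*y*s])
def shot(n,f=None):
    p,d=manip.snapshot(n)
    if f: cv2.imwrite("pics/"+f,cv2.cvtColor(p,cv2.COLOR_RGB2BGR)); np.savez("pics/"+f+".npz",p=p,d=d)
    return p,d
E
python3 - <<'E'
from h import *
C=[]
for n in("scene","top"):
    z=np.load(f"pics/{n}0.png.npz"); p,d=z["p"],z["d"]
    hsv=cv2.cvtColor(p,cv2.COLOR_RGB2HSV); P=cloud(n,d)
    m=((hsv[...,0]>15)&(hsv[...,0]<32)&(hsv[...,1]>100)&(hsv[...,2]>60)).astype(np.uint8)
    cs,_=cv2.findContours(m,cv2.RETR_EXTERNAL,cv2.CHAIN_APPROX_NONE)
    for c in cs:
        if cv2.contourArea(c)<30: continue
        (u,v),ax,an=cv2.fitEllipse(c); w=onz(n,u,v,.010)*1000
        if abs(w[1]+190)<120 and 400<w[0]<700: print(n,round(u,1),round(v,1),np.round(ax,1),np.round(w,1))
    b=((hsv[...,0]>100)&(hsv[...,0]<125)&(hsv[...,1]>150)&(hsv[...,2]>80))
    lab,k=ni.label(b)
    for i in range(1,k+1):
        q=lab==i
        if 25<q.sum()<400: print(n,"blue",q.sum(),np.round(ni.center_of_mass(q),1),np.round(np.median(P[q],0)*1000))
    x0,x1,y0,y1=(315,410,225,310) if n=="scene" else (215,305,175,265)
    sub=P[y0:y1,x0:x1]
    for a,bb in((.04,.06),(.09,.13)):
        q=(sub[...,2]>a)&(sub[...,2]<bb); pts=(sub[q][:,:2]*1000).astype(np.float32); print(a,cv2.minAreaRect(pts),q.sum(),np.percentile(sub[q][:,2],[10,50,90]))
    C.append(cv2.resize(p[y0:y0+88,x0:x0+95],None,fx=4,fy=4,interpolation=cv2.INTER_CUBIC))
cv2.imwrite("pics/crop1.png",cv2.cvtColor(np.hstack(C),cv2.COLOR_RGB2BGR))
E
```

```text
scene 295.5 220.8 [13.1 13.9] [ 610.4 -107.9   10. ]
scene 336.2 198.0 [12.4 13.5] [436.4 -99.5  10. ]
scene 296.8 195.8 [ 7.4 10.7] [ 534.8 -194.8   10. ]
scene 262.6 195.4 [11.8 13.7] [ 625.2 -272.4   10. ]
scene 295.1 175.4 [11.5 12.7] [ 475.3 -278.5   10. ]
scene blue 32 [ 51.7 366.6] [-332. -731.   17.]
scene blue 332 [ 87. 161.] [  337. -1789.  -428.]
scene blue 141 [245.5 344.7] [636. 150. 150.]
scene blue 143 [259.1 283.4] [759.  21.  58.]
0.04 ((595.1021728515625, 181.52447509765625), (193.7048797607422, 192.59152221679688), 63.428688049316406) 1916 [0.04556941 0.04992984 0.05367131]
0.09 ((599.918701171875, 189.3775634765625), (143.7215576171875, 154.52854919433594), 63.57072830200195) 1289 [0.10464065 0.10844062 0.11349946]
top 346.5 264.0 [12.4 13.4] [ 436.1 -100.4   10. ]
top 398.9 250.1 [12.5 12.8] [ 474.5 -279.3   10. ]
top 373.8 234.9 [ 7.1 11.1] [ 529.7 -198.9   10. ]
top 346.0 213.0 [12.3 12.5] [ 610.  -109.1   10. ]
top 393.2 206.9 [12.2 12.5] [ 624.3 -273.4   10. ]
top blue 35 [166.  543.6] [ 725. -775.   88.]
top blue 88 [170.2 307.3] [753.  17.  60.]
top blue 274 [188.6 456.5] [ 636. -440.  190.]
top blue 115 [199.6 264.9] [632. 147. 151.]
0.04 ((640.9620971679688, 156.35336303710938), (191.1169891357422, 294.575927734375), 63.193603515625) 1627 [0.04622731 0.04970831 0.05278004]
0.09 ((600.2006225585938, 190.20889282226562), (144.65164184570312, 151.6537628173828), 63.278133392333984) 1399 [0.10627698 0.10914354 0.11235523]
```

View pics/crop1.png

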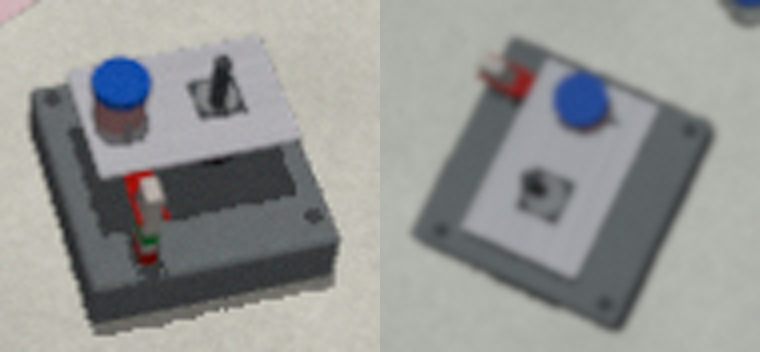

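Crop: the spindle stands free on the pan. Its tip is at scene crop (222,62), full-frame about (370,240), and top crop (533,183), full-frame about (253,221). The pan's long axis points to yaw −26.6° and the pointer is well above the green band. Next I get the exact spindle position while starting to turn the wrist.

```bash
cat >> h.py <<'E'
YAW=np.radians(-26.6); RS=np.array([[np.cos(YAW),-np.sin(YAW)],[np.sin(YAW),np.cos(YAW)]])
def go(x,y,z=None,th=63.4):   # mm; print normalised tool-frame shift to reach tcp
    s=manip.sense(); Rm=R.from_quat(s["tool_rot"]); p=np.array(s["tcp_pos"])
    t=np.array([x/1000,y/1000,p[2] if z is None else z/1000])
    ty=Rm.as_matrix()[:,1]; a=np.degrees(np.arctan2(ty[1],ty[0])); 
    print("tcp",np.round(p*1000,1),"yAng",round(a,2),"dp",np.round(Rm.inv().apply(t-p)/.5,4),"drot z",round(-((th-a+180)%360-180)/360,5),"t",round(s["t"],2),"F",np.round(s["force"],2),"gap",round(s["finger_gap"],3),"q",np.round(s["q"],2))
E
python3 - <<'E'
from h import *
for n in("scene","top"):
    z=np.load(f"pics/{n}0.png.npz"); p,d=z["p"],z["d"]; P=cloud(n,d)*1000
    rel=(P[...,:2]-[567.8,183])
    q=(np.hypot(rel[...,0],rel[...,1])<30)&(P[...,2]>125)&(P[...,2]<175)
    print(n,q.sum(),np.round(np.median(P[q],0),1))
    vs,us=np.nonzero(q); print(np.c_[us,vs,P[q].round(0),p[q].mean(1)].astype(int).tolist())
    for nm,pt in(("tipmid",(567.8,183,159)),): print(nm,proj(n,np.array(pt)/1000))
E
python3 -m crank '[{"dp":[0,0,0],"delta_rot":[0,0,-0.0198],"fingers":1},{"dp":[0,0,0],"delta_rot":[0,0,-0.0198],"fingers":1},{"dp":[0,0,0],"delta_rot":[0,0,-0.0198],"fingers":1},{"dp":[0,0,0],"delta_rot":[0,0,-0.0198],"fingers":1},{"dp":[0,0,0],"delta_rot":[0,0,-0.0198],"fingers":1},{"dp":[0,0,0],"delta_rot":[0,0,-0.0198],"fingers":1},{"dp":[0,0,0],"delta_rot":[0,0,-0.0198],"fingers":1},{"dp":[0,0,0],"delta_rot":[0,0,-0.0198],"fingers":1},{"dp":[0,0,0],"delta_rot":[0,0,-0.0198],"fingers":1},{"dp":[0,0,0],"delta_rot":[0,0,-0.0198],"fingers":1},{"dp":[0,0,0],"delta_rot":[0,0,-0.0198],"fingers":1},{"dp":[0,0,0],"delta_rot":[0,0,-0.0198],"fingers":1}]'
python3 -c "from h import *;go(610.2,-108.5)"
```

```text
scene 44 [574.9 189.3 150.1]
[[369, 239, 571, 181, 157, 111], [370, 239, 568, 183, 156, 80], [371, 239, 567, 186, 159, 75], [368, 240, 574, 181, 155, 122], [369, 240, 575, 185, 160, 75], [370, 240, 574, 188, 162, 70], [371, 240, 570, 189, 159, 64], [372, 240, 566, 189, 155, 96], [368, 241, 576, 183, 154, 120], [369, 241, 577, 188, 159, 62], [370, 241, 575, 190, 159, 58], [371, 241, 570, 189, 155, 55], [372, 241, 568, 191, 155, 73], [368, 242, 578, 185, 153, 106], [369, 242, 575, 187, 152, 37], [370, 242, 576, 191, 156, 43], [371, 242, 572, 191, 154, 46], [372, 242, 570, 193, 154, 88], [368, 243, 578, 186, 150, 83], [369, 243, 580, 191, 155, 35], [370, 243, 579, 194, 158, 38], [371, 243, 574, 193, 153, 36], [368, 244, 578, 186, 144, 65], [369, 244, 579, 191, 151, 35], [370, 244, 575, 191, 147, 34], [371, 244, 574, 194, 150, 34], [368, 245, 579, 188, 143, 55], [369, 245, 576, 189, 142, 37], [370, 245, 572, 189, 138, 30], [371, 245, 574, 194, 145, 36], [367, 246, 575, 182, 129, 99], [368, 246, 578, 188, 137, 47], [369, 246, 576, 190, 137, 29], [370, 246, 576, 193, 140, 31], [371, 246, 5
[... 803 characters left out ...]
, 220, 573, 181, 133, 81], [251, 221, 565, 188, 162, 71], [252, 221, 566, 186, 156, 51], [253, 221, 566, 183, 155, 42], [254, 221, 567, 181, 146, 44], [255, 221, 570, 181, 132, 62], [252, 222, 565, 188, 142, 55], [253, 222, 566, 186, 139, 43], [254, 222, 566, 183, 137, 38], [255, 222, 568, 182, 128, 51], [253, 223, 565, 188, 127, 66], [254, 223, 565, 185, 127, 57]]
tipmid [252.70018475 220.05852077]
t: 1.1
tcp_pos: [0.2604, -0.5678, 0.3033]
tool_rot: [0.57, 0.822, 0.0, -0.001]
force: [0.3, 0.3, -0.3]
finger_gap: 1.001
gripper_force: 0.0
tcp [ 260.4 -567.8  303.3] yAng 20.52 dp [0.6151 0.9772 0.001 ] drot z -0.11912 t 1.1 F [ 0.29  0.28 -0.27] gap 1.001 q [-1.32  0.53  1.43  0.    1.18 -1.68]
```

```bash
python3 - <<'E'
from h import *
for n,rows in(("scene",range(243,249)),("top",())):
    p=np.load(f"pics/{n}0.png.npz")["p"].astype(float).mean(2)
    u0,v0=(360,232) if n=="scene" else (244,213)
    print(n,u0,v0); print(p[v0:v0+20,u0:u0+20].astype(int))
    for v in rows:
        seg=p[v,365:375]; w=np.clip(120-seg,0,85); u=(w*np.arange(365,375)).sum()/w.sum(); o,d=ray(n,u,v); print(v,round(u,2),np.degrees(np.arctan2(d[1],d[0])))
for u,v in((370,240),(370.5,240.5),(370,241)): print(onz("scene",u,v,.159)*1000)
for u,v in((252,219.5),(252.3,219.8)): print(onz("top",u,v,.159)*1000)
E
python3 -m crank '[{"dp":[0,0,0],"delta_rot":[0,0,-0.01985],"fingers":1},{"dp":[0,0,0],"delta_rot":[0,0,-0.01985],"fingers":1},{"dp":[0,0,0],"delta_rot":[0,0,-0.01985],"fingers":1},{"dp":[0,0,0],"delta_rot":[0,0,-0.01985],"fingers":1},{"dp":[0,0,0],"delta_rot":[0,0,-0.01985],"fingers":1},{"dp":[0,0,0],"delta_rot":[0,0,-0.01985],"fingers":1}]'
python3 -c "from h import *;go(610.2,-108.5)"
```

```text
scene 360 232
[[193 193 193 194 195 195 194 192 192 191 190 193 194 194 195 192 193 192
  189 187]
 [196 195 193 193 189 191 192 191 189 186 191 189 190 190 189 187 184 182
  181 183]
 [192 194 193 191 188 189 189 189 191 191 184 176 184 186 187 184 176 175
  179 182]
 [192 196 192 190 189 186 182 186 186 187 177 165 174 176 180 178 174 175
  174 179]
 [182 188 190 186 188 177 171 178 180 180 177 175 173 173 172 173 172 172
  173 171]
 [166 174 177 179 182 174 173 173 173 171 173 171 170 169 171 171 173 174
  173 172]
 [174 172 173 172 172 172 169 171 167 155 147 145 166 170 171 171 173 171
  173 173]
 [172 171 171 170 170 172 172 172 145 111  80  75 136 165 173 174 173 175
  174 175]
 [171 170 170 170 171 171 170 171 122  75  70  64  96 155 176 175 178 178
  178 176]
 [169 170 171 170 172 171 174 173 120  62  58  55  73 151 177 177 176 173
  173 174]
 [171 172 173 173 175 176 178 169 106  37  43  46  88 153 175 174 172 173
  174 173]
 [174 174 175 177 176 171 174 148  83  35  38  36  94 150 171 173 172 174
  172 174]
 [174 175 167 157 158 151 149 122  65  35  34  34  52 117 162 175 
[... 2327 characters left out ...]
62
  164 165]
 [165 164 163 163 161 163 162 162 162 163 162 160 153 146 141 149 159 165
  165 163]
 [164 164 163 162 163 162 162 161 163 164 165 164 162 160 157 161 164 166
  164 163]]
[572.29650629 186.91434385 159.        ]
[572.48273646 189.13565022 159.        ]
[574.85248587 189.52050686 159.        ]
[569.60931727 185.09689742 159.        ]
[568.64770386 184.19841503 159.        ]
t: 1.6
tcp_pos: [0.2604, -0.5678, 0.3033]
tool_rot: [0.23, 0.973, 0.001, -0.0]
force: [-0.1, 0.5, 0.0]
finger_gap: 1.001
gripper_force: 0.0
tcp [ 260.4 -567.8  303.3] yAng 63.39 dp [-2.1410e-01  1.1347e+00  1.0000e-03] drot z -3e-05 t 1.6 F [-0.11  0.48  0.01] gap 1.001 q [-1.32  0.53  1.43  0.    1.18 -2.43]
```

```bash
python3 -m crank '[{"dp":[-0.0143,0.0756,0],"delta_rot":[0,0,0],"fingers":1},{"dp":[-0.0143,0.0756,0],"delta_rot":[0,0,0],"fingers":1},{"dp":[-0.0143,0.0756,0],"delta_rot":[0,0,0],"fingers":1},{"dp":[-0.0143,0.0756,0],"delta_rot":[0,0,0],"fingers":1},{"dp":[-0.0143,0.0756,0],"delta_rot":[0,0,0],"fingers":1},{"dp":[-0.0143,0.0756,0],"delta_rot":[0,0,0],"fingers":1},{"dp":[-0.0143,0.0756,0],"delta_rot":[0,0,0],"fingers":1},{"dp":[-0.0143,0.0756,0],"delta_rot":[0,0,0],"fingers":1},{"dp":[-0.0143,0.0756,0],"delta_rot":[0,0,0],"fingers":1},{"dp":[-0.0143,0.0756,0],"delta_rot":[0,0,0],"fingers":1},{"dp":[-0.0143,0.0756,0],"delta_rot":[0,0,0],"fingers":1},{"dp":[-0.0143,0.0756,0],"delta_rot":[0,0,0],"fingers":1}]' 40
python3 -m crank '[{"dp":[-0.0143,0.0756,0],"delta_rot":[0,0,0],"fingers":1},{"dp":[-0.0143,0.0756,0],"delta_rot":[0,0,0],"fingers":1},{"dp":[-0.0143,0.0756,0],"delta_rot":[0,0,0],"fingers":1},{"dp":[0,0,0.07],"delta_rot":[0,0,0],"fingers":1},{"dp":[0,0,0.07],"delta_rot":[0,0,0],"fingers":1},{"dp":[0,0,0.07],"delta_rot":[0,0,0],"fingers":1},{"dp":[0,0,0.05],"delta_rot":[0,0,0],"fingers":1},{"dp":[0,0,0],"delta_rot":[0,0,0],"fingers":1},{"dp":[0,0,0],"delta_rot":[0,0,0],"fingers":1}]'
python3 -c "from h import *;go(610.2,-108.5,73.5)"
```

```text
t: 2.6
tcp_pos: [0.5433, -0.2009, 0.3036]
tool_rot: [0.233, 0.972, 0.0, -0.0]
force: [0.7, -1.6, -0.0]
finger_gap: 0.999
gripper_force: 0.0
t: 3.35
tcp_pos: [0.6123, -0.111, 0.1724]
tool_rot: [0.233, 0.972, 0.0, -0.002]
force: [0.6, -0.3, 0.5]
finger_gap: 0.995
gripper_force: 0.0
tcp [ 612.3 -111.   172.4] yAng 63.04 dp [0.0051 0.0027 0.1978] drot z -0.00099 t 3.35 F [ 0.59 -0.33  0.47] gap 0.995 q [-0.36  0.69  1.54 -0.    0.91 -1.46]
```

```bash
python3 -m crank '[{"dp":[0.0051,0.0027,0.05],"delta_rot":[0,0,-0.001],"fingers":1},{"dp":[0,0,0.06],"delta_rot":[0,0,0],"fingers":1},{"dp":[0,0,0.05],"delta_rot":[0,0,0],"fingers":1},{"dp":[0,0,0.03],"delta_rot":[0,0,0],"fingers":1},{"dp":[0,0,0.0078],"delta_rot":[0,0,0],"fingers":1},{"dp":[0,0,0],"delta_rot":[0,0,0],"fingers":1},{"dp":[0,0,0],"delta_rot":[0,0,0],"fingers":1}]'
python3 - <<'E'
from h import *
go(610.2,-108.5,73.5)
p,d=shot("scene","s1.png"); q,_=shot("top")
cv2.imwrite("pics/c2.png",cv2.cvtColor(np.hstack([cv2.resize(p[185:255,255:335],None,fx=5,fy=5),cv2.resize(q[175:245,307:387],None,fx=5,fy=5)]),cv2.COLOR_RGB2BGR))
E
```

```text
t: 3.93
tcp_pos: [0.6129, -0.1096, 0.077]
tool_rot: [0.23, 0.973, -0.0, 0.002]
force: [1.0, -0.0, 1.3]
finger_gap: 1.006
gripper_force: 0.0
tcp [ 612.9 -109.6   77. ] yAng 63.39 dp [ 0.0059 -0.0004  0.0071] drot z -3e-05 t 3.93 F [ 0.99 -0.02  1.31] gap 1.006 q [-0.36  0.83  1.58  0.    0.73 -1.46]
```

View pics/c2.png

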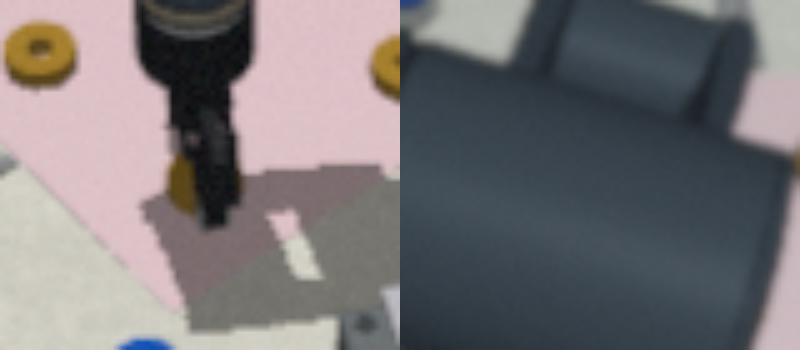

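The crop shows the gripper straddling the first ring at crop (185,180), and the arm hides the top view. I make a small correction, then close.

```bash
python3 -m crank '[{"dp":[0.0059,0,0.0071],"delta_rot":[0,0,0],"fingers":1},{"dp":[0,0,0],"delta_rot":[0,0,0],"fingers":1},{"dp":[0,0,0],"delta_rot":[0,0,0],"fingers":-1},{"dp":[0,0,0],"delta_rot":[0,0,0],"fingers":-1},{"dp":[0,0,0],"delta_rot":[0,0,0],"fingers":-1},{"dp":[0,0,0],"delta_rot":[0,0,0],"fingers":-1},{"dp":[0,0,0],"delta_rot":[0,0,0],"fingers":-1},{"dp":[0,0,0],"delta_rot":[0,0,0],"fingers":-1},{"dp":[0,0,0],"delta_rot":[0,0,0],"fingers":-1},{"dp":[0,0,0],"delta_rot":[0,0,0],"fingers":-1}]' 40
python3 -c "from h import *;go(610.2,-108.5,73.5)"
```

```text
t: 4.87
tcp_pos: [0.609, -0.1079, 0.072]
tool_rot: [0.23, 0.973, -0.0, 0.0]
force: [-1.8, 0.1, 5.3]
finger_gap: 0.58
gripper_force: 42.3
tcp [ 609.  -107.9   72. ] yAng 63.41 dp [-0.0028 -0.0001 -0.003 ] drot z 2e-05 t 4.87 F [-1.82  0.13  5.34] gap 0.58 q [-0.36  0.84  1.59 -0.    0.71 -1.46]
```

```bash
python3 -m crank '[{"dp":[0,0,-0.03],"delta_rot":[0,0,0],"fingers":-1},{"dp":[0,0,-0.07],"delta_rot":[0,0,0],"fingers":-1},{"dp":[0,0,-0.08],"delta_rot":[0,0,0],"fingers":-1},{"dp":[0,0,-0.08],"delta_rot":[0,0,0],"fingers":-1},{"dp":[0,0,-0.08],"delta_rot":[0,0,0],"fingers":-1},{"dp":[0,0,-0.06],"delta_rot":[0,0,0],"fingers":-1},{"dp":[0,0,0],"delta_rot":[0,0,0],"fingers":-1},{"dp":[0,0,0],"delta_rot":[0,0,0],"fingers":-1}]'
python3 -c "from h import *;go(571.3,187)"
```

```text
t: 5.53
tcp_pos: [0.6093, -0.1077, 0.2728]
tool_rot: [0.23, 0.973, -0.0, 0.002]
force: [-0.3, -0.4, -3.9]
finger_gap: 0.581
gripper_force: 42.8
tcp [ 609.3 -107.7  272.8] yAng 63.4 dp [ 0.332   0.493  -0.0009] drot z 0.0 t 5.53 F [-0.35 -0.43 -3.86] gap 0.581 q [-0.36  0.55  1.48  0.    1.1  -1.46]
```

```bash
python3 -m crank '[{"dp":[0.02,0.03,0],"delta_rot":[0,0,0],"fingers":-1},{"dp":[0.04,0.06,0],"delta_rot":[0,0,0],"fingers":-1},{"dp":[0.04,0.06,0],"delta_rot":[0,0,0],"fingers":-1},{"dp":[0.04,0.06,0],"delta_rot":[0,0,0],"fingers":-1},{"dp":[0.04,0.06,0],"delta_rot":[0,0,0],"fingers":-1},{"dp":[0.04,0.06,0],"delta_rot":[0,0,0],"fingers":-1},{"dp":[0.04,0.06,0],"delta_rot":[0,0,0],"fingers":-1},{"dp":[0.04,0.06,0],"delta_rot":[0,0,0],"fingers":-1},{"dp":[0.02,0.03,0],"delta_rot":[0,0,0],"fingers":-1},{"dp":[0.012,0.013,0],"delta_rot":[0,0,0],"fingers":-1},{"dp":[0,0,0.02],"delta_rot":[0,0,0],"fingers":-1},{"dp":[0,0,0],"delta_rot":[0,0,0],"fingers":-1}]'
python3 - <<'E'
from h import *
go(570.1,187.6)
p,d=shot("scene","s2.png")
cv2.imwrite("pics/c3.png",cv2.cvtColor(cv2.resize(p[205:275,325:405],None,fx=8,fy=8,interpolation=cv2.INTER_CUBIC),cv2.COLOR_RGB2BGR))
E
```

```text
t: 6.53
tcp_pos: [0.5691, 0.1863, 0.2579]
tool_rot: [0.23, 0.973, -0.002, -0.003]
force: [-0.6, 0.2, -2.5]
finger_gap: 0.582
gripper_force: 42.7
tcp [569.1 186.3 257.9] yAng 63.43 dp [-0.0007  0.0032 -0.    ] drot z 0.0001 t 6.53 F [-0.59  0.18 -2.53] gap 0.582 q [ 0.13  0.55  1.54 -0.    1.06 -0.98]
```

View pics/c3.png

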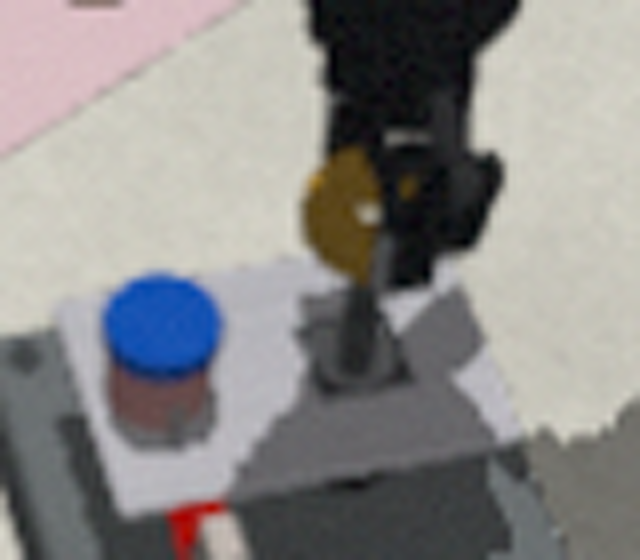

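The crop shows the ring held level above the spindle: left rim at crop (303,215), hole at (367,212), spindle top at (383,240). I fit the rim arc against the spindle in this same camera.

```bash
cat >> h.py <<'E'
from scipy.optimize import least_squares
def ringfit(p,ztop,guess,n="scene"):
    hsv=cv2.cvtColor(p,cv2.COLOR_RGB2HSV)
    m=((hsv[...,0]>13)&(hsv[...,0]<32)&(hsv[...,1]>110)&(hsv[...,2]>50)).astype(np.uint8)
    g=proj(n,[guess[0]/1000,guess[1]/1000,ztop-.008]).astype(int); k=np.zeros_like(m); k[g[1]-16:g[1]+16,g[0]-16:g[0]+16]=1; m*=k
    cs,_=cv2.findContours(m,cv2.RETR_EXTERNAL,cv2.CHAIN_APPROX_NONE); c=max(cs,key=cv2.contourArea)[:,0].astype(float)
    gc=proj(n,[guess[0]/1000,guess[1]/1000,ztop]); 
    s=(c[:,0]<gc[0]-3)&(c[:,1]<gc[1]+2)   # left-upper arc: top face rim only
    c=c[s]; c-=0.5*(c-gc)/np.linalg.norm(c-gc,axis=1)[:,None]*-1
    W=onz(n,c[:,0],c[:,1],ztop)[:,:2]*1000
    r=least_squares(lambda x:np.hypot(*(W-x).T)-26,guess,loss="soft_l1"); print("ring",r.x.round(1),"n",len(W),"rms",np.sqrt(np.mean((np.hypot(*(W-r.x).T)-26)**2)).round(2)); return r.x
E
python3 - <<'E'
from h import *
p=np.load("pics/s2.png.npz")["p"]; ringfit(p,.202,np.array([570.3,185.7]))
# check of the method on a resting ring (known both views)
p0=np.load("pics/scene0.png.npz")["p"]; ringfit(p0,.016,np.array([610.4,-108.]));ringfit(p0,.016,np.array([436.4,-99.5]))
E
```

```text
ring [566.6 186.2] n 11 rms 3.22
ring [ 607.9 -107. ] n 8 rms 0.8
ring [436.7 -97.4] n 7 rms 1.26
```

```bash
python3 -m crank '[{"dp":[-0.001,0.0025,0.02],"delta_rot":[0,0,0],"fingers":-1},{"dp":[0,0,0.02],"delta_rot":[0,0,0],"fingers":-1},{"dp":[0,0,0.006],"delta_rot":[0,0,0],"fingers":-1},{"dp":[0,0,0],"delta_rot":[0,0,0],"fingers":-1},{"dp":[0,0,0],"delta_rot":[0,0,0],"fingers":-1}]'
python3 -c "from h import *;go(570.1,187.2)"
python3 -m crank '[{"dp":[0,0,0.006],"delta_rot":[0,0,0],"fingers":-1},{"dp":[0,0,0.006],"delta_rot":[0,0,0],"fingers":-1},{"dp":[0,0,0],"delta_rot":[0,0,0],"fingers":-1},{"dp":[0,0,0],"delta_rot":[0,0,0],"fingers":-1}]'
python3 -c "from h import *;go(570.1,187.2)"
```

```text
t: 7.0
tcp_pos: [0.5718, 0.1873, 0.2379]
tool_rot: [0.231, 0.973, -0.0, -0.0]
force: [-0.2, 0.2, -2.7]
finger_gap: 0.579
gripper_force: 42.7
tcp [571.8 187.3 237.9] yAng 63.34 dp [ 0.0029 -0.0017  0.    ] drot z -0.00015 t 7.0 F [-0.2   0.18 -2.7 ] gap 0.579 q [ 0.13  0.58  1.56 -0.    1.01 -0.97]
t: 7.33
tcp_pos: [0.5717, 0.188, 0.2324]
tool_rot: [0.23, 0.973, -0.0, -0.0]
force: [-0.0, -0.2, -3.1]
finger_gap: 0.581
gripper_force: 42.7
tcp [571.7 188.  232.4] yAng 63.4 dp [ 0.0021 -0.0028  0.    ] drot z 1e-05 t 7.33 F [-0.02 -0.23 -3.05] gap 0.581 q [ 0.13  0.58  1.56  0.    1.   -0.97]
```

```bash
python3 -m crank '[{"dp":[0.002,-0.002,0],"delta_rot":[0,0,0],"fingers":-1},{"dp":[0,0,0.006],"delta_rot":[0,0,0],"fingers":-1},{"dp":[0,0,0.006],"delta_rot":[0,0,0],"fingers":-1},{"dp":[0,0,0.006],"delta_rot":[0,0,0],"fingers":-1},{"dp":[0,0,0],"delta_rot":[0,0,0],"fingers":-1},{"dp":[0,0,0],"delta_rot":[0,0,0],"fingers":-1},{"dp":[0,0,0],"delta_rot":[0,0,0],"fingers":-1}]'
python3 -c "from h import *
go(570.1,187.2)
P=cloud('scene',shot('scene')[1])*1000
q=(np.hypot(P[...,0]-634,P[...,1]-148.5)<16)&(P[...,2]>125)&(P[...,2]<160); print('lid z',np.median(P[q][:,2]),q.sum())"
```

```text
t: 7.92
tcp_pos: [0.5705, 0.1875, 0.2234]
tool_rot: [0.23, 0.973, -0.0, -0.0]
force: [0.2, -1.3, -2.4]
finger_gap: 0.579
gripper_force: 42.8
tcp [570.5 187.5 223.4] yAng 63.4 dp [ 0.0005 -0.0009  0.    ] drot z -1e-05 t 7.92 F [ 0.18 -1.27 -2.35] gap 0.579 q [ 0.13  0.59  1.57  0.    0.98 -0.97]
lid z 149.18885491959034 75
```

```bash
python3 -m crank '[{"dp":[0,0,0.006],"delta_rot":[0,0,0],"fingers":-1},{"dp":[0,0,0.006],"delta_rot":[0,0,0],"fingers":-1},{"dp":[0,0,0.006],"delta_rot":[0,0,0],"fingers":-1},{"dp":[0,0,0],"delta_rot":[0,0,0],"fingers":-1},{"dp":[0,0,0],"delta_rot":[0,0,0],"fingers":-1},{"dp":[0,0,0],"delta_rot":[0,0,0],"fingers":-1}]'
cat >> h.py <<'E'
def lid():
    p,d=shot('scene'); P=cloud('scene',d)*1000
    q=(np.hypot(P[...,0]-634,P[...,1]-148.5)<16)&(P[...,2]>95)&(P[...,2]<165)
    hsv=cv2.cvtColor(p,cv2.COLOR_RGB2HSV); q&=(hsv[...,0]>100)&(hsv[...,0]<125)&(hsv[...,1]>150)
    print('lid z',round(np.median(P[q][:,2]),1),q.sum()); return p
E
python3 -c "from h import *
go(570.1,187.2);lid()"
```

```text
t: 8.47
tcp_pos: [0.5705, 0.1875, 0.2144]
tool_rot: [0.23, 0.973, -0.0, -0.0]
force: [-0.4, 0.3, -2.4]
finger_gap: 0.578
gripper_force: 42.8
tcp [570.5 187.5 214.4] yAng 63.4 dp [ 0.0004 -0.0008  0.    ] drot z -1e-05 t 8.47 F [-0.35  0.29 -2.45] gap 0.578 q [ 0.13  0.61  1.58  0.    0.96 -0.97]
lid z 150.3 78
```

Threaded: the pan has not moved and the force is unchanged. I lower it to the pan, then follow down by the ring's own sink.

```bash
python3 -m crank '[{"dp":[0,0,0.01],"delta_rot":[0,0,0],"fingers":-1},{"dp":[0,0,0.01],"delta_rot":[0,0,0],"fingers":-1},{"dp":[0,0,0.01],"delta_rot":[0,0,0],"fingers":-1},{"dp":[0,0,0.01],"delta_rot":[0,0,0],"fingers":-1},{"dp":[0,0,0.01],"delta_rot":[0,0,0],"fingers":-1},{"dp":[0,0,0.01],"delta_rot":[0,0,0],"fingers":-1},{"dp":[0,0,0],"delta_rot":[0,0,0],"fingers":-1},{"dp":[0,0,0],"delta_rot":[0,0,0],"fingers":-1}]'
python3 -c "from h import *
go(570.1,187.2);lid()"
python3 -m crank '[{"dp":[0,0,0.004],"delta_rot":[0,0,0],"fingers":-1},{"dp":[0,0,0.004],"delta_rot":[0,0,0],"fingers":-1},{"dp":[0,0,0.004],"delta_rot":[0,0,0],"fingers":-1},{"dp":[0,0,0.004],"delta_rot":[0,0,0],"fingers":-1},{"dp":[0,0,0],"delta_rot":[0,0,0],"fingers":-1},{"dp":[0,0,0],"delta_rot":[0,0,0],"fingers":-1},{"dp":[0,0,0],"delta_rot":[0,0,0],"fingers":-1}]'
python3 -c "from h import *
go(570.1,187.2);lid()"
```

```text
t: 9.18
tcp_pos: [0.5702, 0.1875, 0.1839]
tool_rot: [0.23, 0.973, -0.0, -0.001]
force: [0.2, 0.3, -2.3]
finger_gap: 0.587
gripper_force: 42.7
tcp [570.2 187.5 183.9] yAng 63.4 dp [-0.     -0.0006  0.    ] drot z -1e-05 t 9.18 F [ 0.22  0.28 -2.34] gap 0.587 q [ 0.13  0.65  1.6   0.    0.9  -0.97]
lid z 150.1 83
t: 9.82
tcp_pos: [0.5706, 0.1875, 0.1766]
tool_rot: [0.23, 0.973, 0.0, 0.0]
force: [0.2, 0.2, -1.2]
finger_gap: 0.58
gripper_force: 42.9
tcp [570.6 187.5 176.6] yAng 63.4 dp [ 0.0006 -0.001  -0.    ] drot z 0.0 t 9.82 F [ 0.21  0.15 -1.22] gap 0.58 q [ 0.13  0.66  1.6  -0.    0.88 -0.97]
lid z 145.2 81
```

```bash
python3 -m crank '[{"dp":[0,0,0.004],"delta_rot":[0,0,0],"fingers":-1},{"dp":[0,0,0.004],"delta_rot":[0,0,0],"fingers":-1},{"dp":[0,0,0.002],"delta_rot":[0,0,0],"fingers":-1},{"dp":[0,0,0],"delta_rot":[0,0,0],"fingers":-1},{"dp":[0,0,0],"delta_rot":[0,0,0],"fingers":-1},{"dp":[0,0,0],"delta_rot":[0,0,0],"fingers":0.5},{"dp":[0,0,0],"delta_rot":[0,0,0],"fingers":0.7},{"dp":[0,0,0],"delta_rot":[0,0,0],"fingers":1},{"dp":[0,0,0],"delta_rot":[0,0,0],"fingers":1},{"dp":[0,0,0],"delta_rot":[0,0,0],"fingers":1},{"dp":[0,0,0],"delta_rot":[0,0,0],"fingers":1}]'
python3 -c "from h import *
go(570.1,187.2);lid()"
```

```text
t: 10.78
tcp_pos: [0.5705, 0.1875, 0.1715]
tool_rot: [0.23, 0.973, 0.0, 0.0]
force: [-0.5, -0.8, 0.2]
finger_gap: 1.004
gripper_force: 0.0
tcp [570.5 187.5 171.5] yAng 63.4 dp [ 0.0004 -0.0008 -0.    ] drot z -1e-05 t 10.78 F [-0.48 -0.85  0.22] gap 1.004 q [ 0.13  0.67  1.6   0.    0.87 -0.97]
lid z 139.6 77
```

```bash
python3 -m crank '[{"dp":[0,0,-0.02],"delta_rot":[0,0,0],"fingers":1},{"dp":[0,0,-0.06],"delta_rot":[0,0,0],"fingers":1},{"dp":[0,0,-0.06],"delta_rot":[0,0,0],"fingers":1},{"dp":[0,0,-0.05],"delta_rot":[0,0,0],"fingers":1},{"dp":[0,0,0],"delta_rot":[0,0,0],"fingers":1},{"dp":[0,0,0],"delta_rot":[0,0,0],"fingers":1}]'
python3 -m crank '[{"dp":[-0.002,-0.04,0],"delta_rot":[0,0,0],"fingers":1},{"dp":[-0.002,-0.075,0],"delta_rot":[0,0,0],"fingers":1},{"dp":[-0.002,-0.075,0],"delta_rot":[0,0,0],"fingers":1},{"dp":[-0.002,-0.075,0],"delta_rot":[0,0,0],"fingers":1},{"dp":[-0.002,-0.075,0],"delta_rot":[0,0,0],"fingers":1},{"dp":[-0.002,-0.075,0],"delta_rot":[0,0,0],"fingers":1},{"dp":[-0.002,-0.075,0],"delta_rot":[0,0,0],"fingers":1},{"dp":[-0.002,-0.075,0],"delta_rot":[0,0,0],"fingers":1},{"dp":[-0.002,-0.07,0],"delta_rot":[0,0,0],"fingers":1},{"dp":[0,0,0.06],"delta_rot":[0,0,0],"fingers":1},{"dp":[0,0,0.06],"delta_rot":[0,0,0],"fingers":1},{"dp":[0,0,0],"delta_rot":[0,0,0],"fingers":1}]'
python3 -m crank '[{"dp":[0,0,0.06],"delta_rot":[0,0,0],"fingers":1},{"dp":[0,0,0],"delta_rot":[0,0,0],"fingers":1},{"dp":[0,0,0],"delta_rot":[0,0,0],"fingers":1}]'
python3 -c "from h import *
go(436.2,-100,73.5);lid()"
```

```text
t: 11.33
tcp_pos: [0.5713, 0.1877, 0.2691]
tool_rot: [0.23, 0.973, 0.001, 0.002]
force: [-1.2, -0.3, -0.0]
finger_gap: 1.001
gripper_force: 0.0
t: 12.33
tcp_pos: [0.433, -0.1, 0.2022]
tool_rot: [0.231, 0.973, 0.001, -0.006]
force: [-1.1, -0.2, -0.3]
finger_gap: 1.001
gripper_force: 0.0
t: 12.58
tcp_pos: [0.4356, -0.0997, 0.1761]
tool_rot: [0.23, 0.973, 0.001, -0.002]
force: [1.3, -0.1, -0.3]
finger_gap: 1.002
gripper_force: 0.0
tcp [435.6 -99.7 176.1] yAng 63.44 dp [-0.0023  0.      0.2051] drot z 0.00011 t 12.58 F [ 1.25 -0.07 -0.33] gap 1.002 q [-0.48  0.52  1.98 -0.    0.64 -1.58]
lid z 140.2 78
```

```bash
python3 -m crank '[{"dp":[-0.001,0,0.06],"delta_rot":[0,0,0],"fingers":1},{"dp":[0,0,0.06],"delta_rot":[0,0,0],"fingers":1},{"dp":[0,0,0.05],"delta_rot":[0,0,0],"fingers":1},{"dp":[0,0,0.025],"delta_rot":[0,0,0],"fingers":1},{"dp":[0,0,0.007],"delta_rot":[0,0,0],"fingers":1},{"dp":[0,0,0],"delta_rot":[0,0,0],"fingers":1},{"dp":[0,0,0],"delta_rot":[0,0,0],"fingers":1},{"dp":[0,0,0],"delta_rot":[0,0,0],"fingers":1},{"dp":[0,0,0],"delta_rot":[0,0,0],"fingers":1}]'
python3 -c "from h import *
go(436.2,-100,74.5)"
```

```text
t: 13.38
tcp_pos: [0.4374, -0.1009, 0.0768]
tool_rot: [0.23, 0.973, -0.0, 0.001]
force: [-0.6, -0.9, 0.3]
finger_gap: 0.996
gripper_force: 0.0
tcp [ 437.4 -100.9   76.8] yAng 63.41 dp [0.003  0.0004 0.0046] drot z 3e-05 t 13.38 F [-0.65 -0.94  0.32] gap 0.996 q [-0.48  0.74  2.03  0.    0.37 -1.58]
```

```bash
python3 -m crank '[{"dp":[0.0025,0,0.003],"delta_rot":[0,0,0],"fingers":1},{"dp":[0,0,0],"delta_rot":[0,0,0],"fingers":-1},{"dp":[0,0,0],"delta_rot":[0,0,0],"fingers":-1},{"dp":[0,0,0],"delta_rot":[0,0,0],"fingers":-1},{"dp":[0,0,0],"delta_rot":[0,0,0],"fingers":-1},{"dp":[0,0,0],"delta_rot":[0,0,0],"fingers":-1},{"dp":[0,0,0],"delta_rot":[0,0,0],"fingers":-1},{"dp":[0,0,0],"delta_rot":[0,0,0],"fingers":-1},{"dp":[0,0,0],"delta_rot":[0,0,0],"fingers":-1}]' 40
python3 -c "from h import *
go(436.2,-100,74.5)"
python3 -m crank '[{"dp":[0,0,-0.03],"delta_rot":[0,0,0],"fingers":-1},{"dp":[0,0,-0.07],"delta_rot":[0,0,0],"fingers":-1},{"dp":[0,0,-0.08],"delta_rot":[0,0,0],"fingers":-1},{"dp":[0,0,-0.08],"delta_rot":[0,0,0],"fingers":-1},{"dp":[0,0,-0.08],"delta_rot":[0,0,0],"fingers":-1},{"dp":[0,0,-0.05],"delta_rot":[0,0,0],"fingers":-1},{"dp":[0,0,0],"delta_rot":[0,0,0],"fingers":-1},{"dp":[0,0,0],"delta_rot":[0,0,0],"fingers":-1}]'
python3 -c "from h import *
go(570.4,187.5)"
```

```text
t: 14.13
tcp_pos: [0.4356, -0.1002, 0.0744]
tool_rot: [0.23, 0.973, -0.0, 0.0]
force: [-0.4, -0.0, 5.7]
finger_gap: 0.58
gripper_force: 40.7
tcp [ 435.6 -100.2   74.4] yAng 63.44 dp [-0.0009  0.0008 -0.0001] drot z 0.0001 t 14.13 F [-0.44 -0.04  5.73] gap 0.58 q [-0.48  0.75  2.03 -0.    0.36 -1.58]
t: 14.8
tcp_pos: [0.4357, -0.1001, 0.2698]
tool_rot: [0.23, 0.973, -0.0, 0.001]
force: [-0.2, 0.4, -2.3]
finger_gap: 0.582
gripper_force: 43.6
tcp [ 435.7 -100.1  269.8] yAng 63.4 dp [ 1.670e-02  6.349e-01 -1.000e-04] drot z 1e-05 t 14.8 F [-0.24  0.43 -2.31] gap 0.582 q [-0.48  0.34  1.9   0.    0.89 -1.58]
```

```bash
python3 -m crank '[{"dp":[0.0015,0.04,0],"delta_rot":[0,0,0],"fingers":-1},{"dp":[0.0015,0.07,0],"delta_rot":[0,0,0],"fingers":-1},{"dp":[0.0015,0.075,0],"delta_rot":[0,0,0],"fingers":-1},{"dp":[0.0015,0.075,0],"delta_rot":[0,0,0],"fingers":-1},{"dp":[0.0015,0.075,0],"delta_rot":[0,0,0],"fingers":-1},{"dp":[0.0015,0.075,0],"delta_rot":[0,0,0],"fingers":-1},{"dp":[0.0015,0.075,0],"delta_rot":[0,0,0],"fingers":-1},{"dp":[0.0015,0.075,0],"delta_rot":[0,0,0],"fingers":-1},{"dp":[0.0015,0.05,0],"delta_rot":[0,0,0],"fingers":-1},{"dp":[0.0014,0.024,0],"delta_rot":[0,0,0],"fingers":-1},{"dp":[0,0,0.03],"delta_rot":[0,0,0],"fingers":-1},{"dp":[0,0,0],"delta_rot":[0,0,0],"fingers":-1}]'
python3 -m crank '[{"dp":[0,0,0.02],"delta_rot":[0,0,0],"fingers":-1},{"dp":[0,0,0.02],"delta_rot":[0,0,0],"fingers":-1},{"dp":[0,0,0],"delta_rot":[0,0,0],"fingers":-1},{"dp":[0,0,0],"delta_rot":[0,0,0],"fingers":-1},{"dp":[0,0,0],"delta_rot":[0,0,0],"fingers":-1}]'
python3 -c "from h import *
go(571.1,186.7);lid()"
```

```text
t: 15.8
tcp_pos: [0.5683, 0.1868, 0.2489]
tool_rot: [0.229, 0.973, -0.002, -0.005]
force: [-0.6, -0.4, -2.8]
finger_gap: 0.578
gripper_force: 43.5
t: 16.22
tcp_pos: [0.571, 0.1861, 0.234]
tool_rot: [0.231, 0.973, -0.0, -0.0]
force: [0.6, 0.2, -1.6]
finger_gap: 0.579
gripper_force: 43.5
tcp [571.  186.1 234. ] yAng 63.34 dp [ 0.0004  0.0011 -0.    ] drot z -0.00016 t 16.22 F [ 0.56  0.16 -1.62] gap 0.579 q [ 0.13  0.58  1.56 -0.    1.   -0.98]
lid z 140.0 77
```

```bash
python3 -m crank '[{"dp":[0.0004,0.001,0.01],"delta_rot":[0,0,0],"fingers":-1},{"dp":[0,0,0.01],"delta_rot":[0,0,0],"fingers":-1},{"dp":[0,0,0.006],"delta_rot":[0,0,0],"fingers":-1},{"dp":[0,0,0.006],"delta_rot":[0,0,0],"fingers":-1},{"dp":[0,0,0.006],"delta_rot":[0,0,0],"fingers":-1},{"dp":[0,0,0],"delta_rot":[0,0,0],"fingers":-1},{"dp":[0,0,0],"delta_rot":[0,0,0],"fingers":-1},{"dp":[0,0,0],"delta_rot":[0,0,0],"fingers":-1}]'
python3 -c "from h import *
go(571.1,186.7);lid()"
```

```text
t: 16.93
tcp_pos: [0.5711, 0.1873, 0.215]
tool_rot: [0.23, 0.973, 0.0, 0.0]
force: [0.1, -0.6, -1.6]
finger_gap: 0.58
gripper_force: 43.6
tcp [571.1 187.3 215. ] yAng 63.4 dp [-0.0005 -0.001  -0.    ] drot z -0.0 t 16.93 F [ 0.12 -0.57 -1.64] gap 0.58 q [ 0.13  0.61  1.58 -0.    0.96 -0.98]
lid z 139.2 78
```

```bash
python3 -m crank '[{"dp":[0,0,0.008],"delta_rot":[0,0,0],"fingers":-1},{"dp":[0,0,0.008],"delta_rot":[0,0,0],"fingers":-1},{"dp":[0,0,0.008],"delta_rot":[0,0,0],"fingers":-1},{"dp":[0,0,0],"delta_rot":[0,0,0],"fingers":-1},{"dp":[0,0,0],"delta_rot":[0,0,0],"fingers":-1}]'
python3 -c "from h import *
go(571.1,186.7);lid()"
python3 -m crank '[{"dp":[0,0,0.008],"delta_rot":[0,0,0],"fingers":-1},{"dp":[0,0,0.008],"delta_rot":[0,0,0],"fingers":-1},{"dp":[0,0,0.008],"delta_rot":[0,0,0],"fingers":-1},{"dp":[0,0,0.004],"delta_rot":[0,0,0],"fingers":-1},{"dp":[0,0,0.004],"delta_rot":[0,0,0],"fingers":-1},{"dp":[0,0,0.004],"delta_rot":[0,0,0],"fingers":-1},{"dp":[0,0,0],"delta_rot":[0,0,0],"fingers":-1},{"dp":[0,0,0],"delta_rot":[0,0,0],"fingers":-1},{"dp":[0,0,0],"delta_rot":[0,0,0],"fingers":-1}]'
python3 -c "from h import *
go(571.1,186.7);lid()"
```

```text
t: 17.4
tcp_pos: [0.5707, 0.1872, 0.2024]
tool_rot: [0.23, 0.973, -0.0, -0.001]
force: [-0.6, 0.6, -2.5]
finger_gap: 0.577
gripper_force: 43.6
tcp [570.7 187.2 202.4] yAng 63.4 dp [-0.0011 -0.0005 -0.    ] drot z -1e-05 t 17.4 F [-0.63  0.58 -2.5 ] gap 0.577 q [ 0.13  0.62  1.58  0.    0.93 -0.98]
lid z 140.2 73
t: 18.2
tcp_pos: [0.571, 0.1872, 0.1851]
tool_rot: [0.23, 0.973, 0.0, 0.0]
force: [-0.8, 0.1, -0.9]
finger_gap: 0.578
gripper_force: 43.7
tcp [571.  187.2 185.1] yAng 63.4 dp [-0.0007 -0.0008  0.    ] drot z -0.0 t 18.2 F [-0.84  0.09 -0.91] gap 0.578 q [ 0.13  0.65  1.59 -0.    0.9  -0.98]
lid z 135.3 75
```

Contact came at about TCP 0.189. I follow 6 mm more, then release and rise.

```bash
python3 -m crank '[{"dp":[0,0,0.004],"delta_rot":[0,0,0],"fingers":-1},{"dp":[0,0,0.004],"delta_rot":[0,0,0],"fingers":-1},{"dp":[0,0,0.003],"delta_rot":[0,0,0],"fingers":-1},{"dp":[0,0,0],"delta_rot":[0,0,0],"fingers":-1},{"dp":[0,0,0],"delta_rot":[0,0,0],"fingers":-1},{"dp":[0,0,0],"delta_rot":[0,0,0],"fingers":0.5},{"dp":[0,0,0],"delta_rot":[0,0,0],"fingers":0.7},{"dp":[0,0,0],"delta_rot":[0,0,0],"fingers":1},{"dp":[0,0,0],"delta_rot":[0,0,0],"fingers":1},{"dp":[0,0,0],"delta_rot":[0,0,0],"fingers":1},{"dp":[0,0,0],"delta_rot":[0,0,0],"fingers":1}]'
python3 -m crank '[{"dp":[0,0,-0.02],"delta_rot":[0,0,0],"fingers":1},{"dp":[0,0,-0.06],"delta_rot":[0,0,0],"fingers":1},{"dp":[0,0,-0.06],"delta_rot":[0,0,0],"fingers":1},{"dp":[0,0,-0.06],"delta_rot":[0,0,0],"fingers":1},{"dp":[-0.002,-0.04,0],"delta_rot":[0,0,0],"fingers":1},{"dp":[-0.002,-0.075,0],"delta_rot":[0,0,0],"fingers":1},{"dp":[-0.002,-0.075,0],"delta_rot":[0,0,0],"fingers":1},{"dp":[-0.002,-0.075,0],"delta_rot":[0,0,0],"fingers":1},{"dp":[-0.002,-0.075,0],"delta_rot":[0,0,0],"fingers":1},{"dp":[0,0,0],"delta_rot":[0,0,0],"fingers":1},{"dp":[0,0,0],"delta_rot":[0,0,0],"fingers":1},{"dp":[0,0,0],"delta_rot":[0,0,0],"fingers":1}]'
python3 - <<'E'
from h import *
go(474.9,-278.9); p=lid(); lid()
z=np.load("pics/scene0.png.npz"); P=cloud("scene",z["d"])*1000
cv2.imwrite("pics/c4.png",cv2.cvtColor(cv2.resize(p[235:305,320:400],None,fx=8,fy=8,interpolation=cv2.INTER_CUBIC),cv2.COLOR_RGB2BGR))
q,d=shot("top","t4.png"); Q=cloud("top",d)*1000
Q0=cloud("top",np.load("pics/top0.png.npz")["d"])*1000
for nm,X in(("top0",Q0),("top4",Q)):
    m=(np.hypot(X[...,0]-633,X[...,1]-148)<15)&(X[...,2]>110)&(X[...,2]<165); print(nm,np.median(X[m][:,2]),m.sum())
E
```

```text
t: 19.17
tcp_pos: [0.5711, 0.1872, 0.1796]
tool_rot: [0.23, 0.973, 0.0, 0.0]
force: [-0.3, -0.3, 0.1]
finger_gap: 0.997
gripper_force: 0.0
t: 20.17
tcp_pos: [0.4999, 0.033, 0.2802]
tool_rot: [0.23, 0.973, 0.0, 0.001]
force: [0.1, 0.4, 0.7]
finger_gap: 0.996
gripper_force: 0.0
tcp [499.9  33.  280.2] yAng 63.35 dp [-2.351e-01 -5.800e-01 -2.000e-04] drot z -0.00015 t 20.17 F [0.09 0.42 0.67] gap 0.996 q [-0.16  0.39  1.77  0.    0.98 -1.26]
lid z 130.3 76
lid z 129.8 80
top0 151.0723372015288 73
top4 130.6937150880525 28
```

View pics/c4.png

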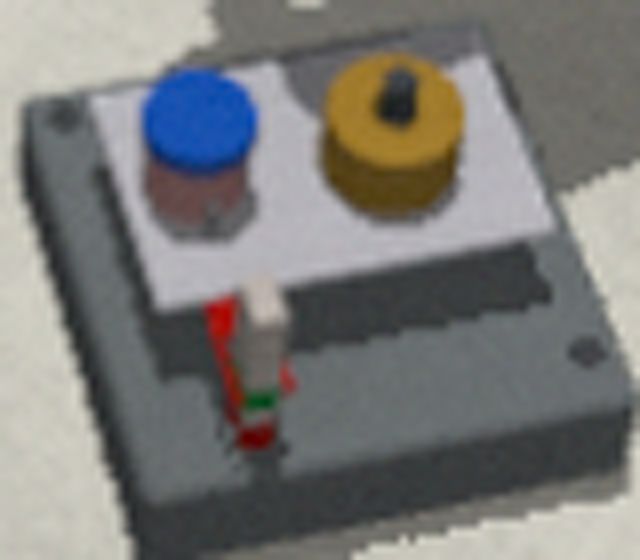

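The crop shows both rings stacked on the spindle at crop (393,130). The red pointer's end is at about (290,383), beside the green band (260,400) and above the red foot (255,437). I measure the pan height precisely against the 50 mm base.

```bash
python3 - <<'E'
from h import *
def meas(n,d):
    X=cloud(n,d)*1000; L=(X[...,:2]-[567.8,183])@RS
    x,y,z=L[...,0],L[...,1],X[...,2]
    pan=(x>-44)&(x<46)&(abs(y)<44)&(np.hypot(x,y)>36)&(z>60)&(z<130)
    base=(z>35)&(z<62)&(x>-64)&(x<114)&(((y>-80)&(y<-58))|((y>60)&(y<98)&(x<60)))
    print(n,"pan z",np.round([np.median(z[pan]),np.mean(z[pan])],2),pan.sum(),"base",np.round([np.median(z[base]),z[base].mean()],2),base.sum())
for f in("scene0","top0"): meas(f[:-1],np.load(f"pics/{f}.png.npz")["d"])
p,d=shot("scene","s5.png"); meas("scene",d); meas("scene",shot("scene")[1]); meas("top",shot("top")[1])
L2=lambda x,y:(RS@[x,y]+[567.8,183])/1000
hsv=cv2.cvtColor(p,cv2.COLOR_RGB2HSV)
for z in(.0905,.078,.069,.05,.13): print(z,"post front",proj("scene",[*L2(75,82),z]).round(1))
print(p[272:294,346:360].tolist() and "")
for v in range(270,293): print(v," ".join("%3d,%3d,%3d"%tuple(c) for c in p[v,346:358]))
E
```

```text
scene pan z [108.24 108.16] 343 base [50.28 50.2 ] 510
top pan z [108.95 109.04] 389 base [50.04 49.96] 706
scene pan z [88.68 88.71] 303 base [50.16 50.26] 509
scene pan z [88.62 88.68] 308 base [50.55 50.41] 499
top pan z [89.15 89.15] 174 base [49.99 50.12] 522
0.0905 post front [351.5 280.4]
0.078 post front [351.2 282.9]
0.069 post front [351.  284.7]
0.05 post front [350.6 288.4]
0.13 post front [352.4 272.3]

270 183,183,187 180,179,184 183,180,185 169,165,168 176,169,168 184,176,170 186,177,169 187,178,172 172,166,166 152,147,152 133,130,136 120,120,122
271 173,172,178 168,157,162 164,144,146 138,123,124 147,141,138 179,170,161 190,181,174 187,178,171 167,160,155 111,106,107  70, 71, 74  68, 70, 70
272 158,117,121 162, 95, 98 160, 67, 66 127, 70, 69 126,117,113 174,165,160 187,178,173 186,176,170 180,172,165 118,113,111  58, 61, 63  60, 60, 63
273 150, 25, 25 164, 15,  6 167, 15,  5 135, 61, 56 113, 97, 93 167,160,156 189,180,172 190,182,175 189,181,174 139,134,129  73, 73, 73  60, 63, 63
274 146, 26, 24 165, 16,  7 163, 11,  5 127, 60, 55  95, 85, 81 142,135,131 180,172,164 
[... 2023 characters left out ...]
  89, 62, 63  91, 49, 44  92, 53, 50  93, 45, 43  93, 33, 31  71, 57, 55  97, 99,103 107,112,114 104,111,110
289 107,109,111  76, 79, 78  91, 97, 98  85, 64, 66  86, 20, 16  88,  9,  5  91, 14, 10  89,  8,  4  70, 56, 51  92, 98, 99 105,109,112 103,109,111
290 104,109,111  95, 99,104  80, 84, 84  67, 50, 45  85, 25, 24  93, 20,  7  90,  1,  5  82, 26, 26  62, 53, 54  69, 70, 73  96,101,102 104,107,111
291 102,109,109 104,109,111  75, 80, 81  88, 88, 92  78, 62, 62  69, 47, 50  64, 51, 54  61, 52, 54  58, 59, 60  61, 63, 63  95,101,102 103,109,111
292 103,106,109 103,109,109  98,104,105 102,105,107  74, 77, 77  59, 60, 60  60, 61, 63  57, 58, 61  59, 61, 62  91, 96, 94 102,107,108 100,106,107
```

```bash
python3 - <<'E'
from h import *
p,d=shot("scene"); X=cloud("scene",d)*1000; L=(X[...,:2]-[567.8,183])@RS
for nm,m in(("red",(p[...,0]>75)&(p[...,1]<40)&(p[...,2]<40)),("green",(p[...,1]>p[...,0]+25)&(p[...,2]<60))):
    for v,u in np.argwhere(m):
        if 340<u<362 and 268<v<294 and v%2: print(nm,u,v,L[v,u].round(),X[v,u,2].round(1))
E
```

```text
red 346 273 [83. 53.] 89.6
red 347 273 [80. 54.] 89.3
red 348 273 [76. 52.] 85.5
red 346 275 [85. 59.] 88.8
red 347 275 [82. 62.] 91.1
red 348 275 [79. 61.] 89.3
red 347 277 [85. 69.] 92.6
red 347 279 [86. 73.] 88.8
red 348 281 [84. 79.] 86.7
red 349 283 [84. 87.] 87.9
red 349 285 [80. 80.] 65.8
red 349 287 [82. 86.] 64.8
red 350 289 [78. 85.] 52.0
red 351 289 [77. 90.] 59.3
red 352 289 [73. 88.] 54.3
red 353 289 [71. 91.] 58.8
green 351 285 [78. 89.] 79.0
green 352 285 [75. 89.] 77.3
green 353 285 [70. 85.] 70.4
```

The pointer is level with the pan at about z 88.5 mm, giving pan ≈ 46.3 mm, so it is inside the green band (78 to 90.5 mm). The gripper is clear, so I hand in.

```bash
python3 -c "from station import manip;print(manip.sign_off())"
```

```text
the job is handed in; nothing more can be done
None
```

I lowered two rings over the spindle; the pan settled at about 46 mm, so the pointer rests in the green band (44.5–57 mm), and I handed the job in at about 20 s with the gripper clear.

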